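Post a sample vial through the sprung flap of the drop box

ROBOT

A 7-joint arm with a two-finger parallel gripper is mounted at the origin on a cart in front of the work surface, level with it; the furniture and walls round the work are solid. World frame = base frame: x ahead of the robot, y to its left, z up, the work surface at z = 0. Lengths are in m, angles in rad, forces in N, time in s.
With the tool pointing down it reaches from about 0.425 to 0.875 m from the base axis. Payload 9.9 kg.
Tool frame: the origin (TCP) lies at the centre of the arm's flange, where the gripper is bolted on; the fingertips stand 173 mm ahead of it and the grasp point (between the pads) lies 155 mm ahead of it; z points along the fingers, y is the line along which they close (so a half turn about z gives the same grasp; the last joint's range is limited). The gripper opens to 85 mm and grips with 20 to 120 N. Pads are 22 mm wide; open, the fingers measure 114 mm over their backs; the gripper's body (76 mm by 85 mm) begins 54 mm behind the grasp point. The pads swing forward as they close: fully open they stand 13 mm farther back than shut.
Start: joints at [1.076, 0.576, 0.025, 1.437, -0.015, 1.129, -0.057], TCP at [0.27, -0.619, 0.405] pointing down, gripper open.
Joint ranges: [-2.76, 2.76], [-0.34, 2.15], [-1.52, 1.57], [0.19, 2.46], [-1.09, 4.23], [0.17, 1.99], [-2.82, 2.82]. Speed limits (rad/s): [2.22, 2.22, 3.01, 3.01, 3.14, 3.14, 3.14].

INTERFACE

Orientations are given as [roll, pitch, yaw] about the fixed x, y, z axes, in that order (R = Rz(yaw) Ry(pitch) Rx(roll)).
In Python, from rig import ctrl gives the robot as it stands.
- The arm moves only by the tool servo_tool, never from a script. Its argument "targets" is a list of rows, each an object of numbers: "dx", "dy", "dz": the shift along the tool's x, y, z in fractions of the full range, 1 being 800 mm; "rx", "ry", "rz": the turn, a rotation vector about the tool's x, y, z in a scale on which 1.0 is 360 degrees; "jaw": the finger opening in mm, from 0 to 85.4. A call has 1 to 20 rows; each row is the pose to reach, as a shift and turn from the pose commanded when the call began, along the tool's axes at that moment; what a row does not reach only later rows make up. A row lasts 1/10 s, in which the tool goes at most 50 mm and 8.59 degrees, less where a joint would pass 70% of its speed; a pose out of reach is approached as far as the arm can. A shift or turn number past 1, either way, is cut back to 1. A call with a gripper value outside its range is refused whole. The fingers move at their own pace and stop on an object; "newtons" is the grip in N (left out, the last holds). Time passes only in rows, so rows that repeat a pose let the fingers close. It gives the time, the measured TCP pose, the force, the opening and the grip force at its end, in the units of the state.
- ctrl.read_state(): the state, without advancing time (a new reading comes with each control period).
- ctrl.grab_frame(name): name is "scene" or "side" or "wrist"; returns a dict with "image" (400x640x3 uint8, red, green, blue), "depth" (400x640 float32, m along the optical axis (not along the pixel's ray), 0 where there is no reading), "fovy" (degrees; the focal length in pixels is half the picture's height over the tangent of half this angle, whatever the lens; pixels are square), "cx", "cy" (the principal point, pixels), "dist" ([k1, k2, p1, p2, k3] as OpenCV has them; the pictures are not rectified), "cam_to_world" (4x4, takes a point from camera to world coordinates). Camera axes: x right, y up, looking along -z (the intrinsics and any distortion apply to the point x, -y, -z); pixel columns grow to the right and rows downward; lengths in m; the calibration is good to about 2 mm. A picture is of the moment at which its call begins.
- ctrl.hand_in(): hands the job in; it is judged then, once.
Trained networks look in the newest picture that a camera, given by its name, has taken for a name from the list of things; names that differ only in an ending like _2 or _b are one class to them, and where a whole thing is asked for, a point or a joint stands for the part that bears it (a point fixed in the world has none). Each returns a list of dicts, best first, with "score" (0 to 1); they miss things now and then, are a little off and sometimes report something else, mostly with a low value. They report only what shows in the picture. A call takes as long as a camera call. They do not tell look-alikes from the thing itself.
- ctrl.find_in(camera, target): "box" ([centre column, centre row, width, height] in pixels, round what is visible of it).
- ctrl.silhouettes(camera, target): "region" (400x640 bool, what is visible of it) and "box" ([centre column, centre row, width, height] in pixels, round what is visible of it).
- ctrl.landmark_of(camera, target): "at" ([column, row] in pixels: a listed point, or the origin of a listed thing).
The state is a dict: "time_s": time; "joint_pos": joint angles; "joint_vel": joint speeds; "joint_torque": joint torques, N m; "tcp_pos": TCP position; "eef_rot": TCP orientation; "force": force on the tool from outside, world axes, zero at the start; "moment": the same for the moment, N m; "width": opening from 0.0 (shut) to 1.0 (fully open); "grip_force": force on a finger pad.
Only numpy, scipy, OpenCV 4.12 (cv2) and the standard library are available. Lean on these libraries where they do the work, as an engineer would, in place of code of your own. Each camera call takes 0.05 s, during which the arm holds its last target. There are 200 camera calls.

TASK

Put the capped glass sample vial away in the white drop box: draw the metal shutter on its sloping front fully open by the knob, pick up the vial and push it through the sprung flap so that it drops inside and the flap snaps shut behind it. Then slide the shutter fully closed over the slot again. Leave the other things on the worktop where they stand.

Things in the scene. Friction and masses are not known exactly. Their poses are not given: they have to be found in the camera images.
- drop_box: White-painted sample drop box, fixed to the worktop, its front turned to the robot's left. Origin: centre of its underside, straight below the slot's centre; x to its back, y to its left, z up. Housing from x = -70 to +98 mm, 132 mm wide (y). Hollow, inner floor 11 mm above the worktop. Its front panel slopes 30 degrees: 80 mm high at the front edge, rising to the back.
- slot_panel: Sloping panel of the box. Origin: slot centre on its outer face, 120 mm above the worktop. x points up the slope to the back, y to the box's left, z out of the panel (30 degrees from vertical, leaning to its front). Slot 40 mm (x) by 80 mm (y), panel 4 mm thick; 75 mm free depth behind the slot along -z. Rails 7 mm high along x at y = 45 to 55 mm on both sides.
- hood_lip (a point): Middle of the free edge (8 mm round lip) of a flat dust hood as wide as the box, which stands on the panel's upper end along the panel's z at panel x = 68 to 74 mm and ends at z = 94 mm. It overhangs the slot, so come in along the panel's -z, tool tilted 30 degrees. This point lies at panel (70, 0, 90) mm.
- flap (a joint): Steel flap 39 x 78 mm closing the slot, hinged on the slot's upper edge, swinging inward: 0 rad shut to 1.4 open. Sprung shut (about 0.5 N at the free edge shut, 1.5 N wide open): the vial's weight alone does not open it and a vial part way in stays pinched; push it right through, its top past the panel, the fingertips some 30 mm into the slot, before letting go.
- shutter (a joint): Aluminium shutter plate, 48 mm along the slope by 92 mm, lying 1 to 3 mm above the panel between the rails. 0 m closed (slot covered), 0.046 m fully open; it slides open down the slope along the panel's -x, to the box's front. Stays where left, about 2 N friction. May start up to 12 mm open.
- shutter_knob (a point): Top centre of the shutter's black knob: an upright cylinder of 14 mm diameter along the panel's z, from 3 to 36 mm above the panel. With the shutter closed it stands at panel x = -14 mm, y = 0; fully open at x = -60 mm.
- vial: The capped glass sample vial, the only one: 23 mm diameter, 55 mm tall, 18 to 31 g, standing upright on the worktop to the left of the box. Origin: centre of its underside, z up to its cap. Fingers meet it as a column 18 mm square over its full height, with sides square to its x and y axes.
- dropper_bottle: Bystander: brown dropper bottle, 38 mm diameter, 107 mm tall, upright. Origin: centre of its underside.
- petri_dish: Bystander: small petri dish, 62 mm diameter, 14 mm high. Origin: centre of its underside.
- tape_roll: Bystander: roll of tape lying flat, 74 mm diameter, 19 mm high. Origin: centre of its underside.
- objective_canister: Bystander: white canister with black lid, 42 mm diameter, 66 mm tall, upright. Origin: centre of its underside.
- timer: Bystander: white timer lying flat, 62 x 62 x 17 mm. Origin: centre of its underside.
Not all that is in view belongs to the job. What is shaped like the vial but turquoise is not meant.

How it is judged:
On the way, in this order (a step that is already met when the one before it is completed fails the run):
1. the shutter is drawn open (value of joint shutter above 0.038 m and height (world z) of vial below 0.02 m), for 0.2 s.
2. the vial is picked up from the worktop (height (world z) of vial above 0.04 m and contact force between the fingers and vial above 0.5 N), for 0.2 s.
3. the vial pushes the flap open (value of joint flap above 0.4 rad and distance between vial and slot_panel below 0.07 m), for 0.05 s.
4. the vial is inside the box and the flap has snapped shut behind it (x of vial in the frame of drop_box between -0.07 and 0.1 m and y of vial in the frame of drop_box between -0.07 and 0.07 m and z of vial in the frame of drop_box between -0.005 and 0.085 m and value of joint flap below 0.08 rad), for 0.2 s.
At the end, for the whole second after the job is handed in: The vial rests inside the drop box (its underside's centre within the housing and less than 85 mm above the worktop), the flap is shut (under 0.08 rad) and the shutter is closed to within 6 mm (all of step 4 and value of joint shutter below 0.006 m and linear speed of vial below 0.02 m/s); the robot touches nothing.
It fails at once if a bystander is displaced by more than 30 mm (distance of any of dropper_bottle, petri_dish, tape_roll, objective_canister, timer from where it was at the start of the episode above 0.03 m).
It fails at once if the dropper bottle or the canister is knocked over (angle between any of dropper_bottle, objective_canister's own z axis and vertical above 0.5 rad).
It also fails if it takes over 56 s, if anything falls off the work surface, if the arm or the gripper's body presses on something with over 40 N, if the wrist force passes 120 N, or if a joint passes its speed limit or range.

## Working session

There is one attempt and no reset: what is moved stays moved. The work goes in short steps, Python scripts to look and compute and a tool call to move; the robot and the scene stay as the last step left them, time stands still between calls to the robot, and variables do not carry over. Pictures are saved under pics/ and viewed, at most 10 in all, crops included, and the job is handed in when it is done.

Besides the shell and the picture viewer there is one more tool, called after "Call:" as name(argument=value, ...) on one line, values as JSON. servo_tool: Moves the arm, as the interface text tells. Its arguments: {"type":"object","properties":{"targets":{"type":"array"},"newtons":{"type":"number"}},"required":["targets"]}

```bash
mkdir -p pics; ls; cat > h.py <<'E'
import numpy as np, cv2
from rig import ctrl
from scipy.spatial.transform import Rotation as R
def K(f):
    h=f["image"].shape[0]; fl=h/2/np.tan(np.radians(f["fovy"])/2)
    return np.array([[fl,0,f["cx"]],[0,fl,f["cy"]],[0,0,1.]])
def rays(f,uv):
    n=cv2.undistortPoints(np.float64(uv).reshape(-1,1,2),K(f),np.float64(f["dist"])).reshape(-1,2)
    return np.c_[n[:,0],-n[:,1],-np.ones(len(n))]
def to_world(f,uv,d):
    T=np.array(f["cam_to_world"]); p=rays(f,uv)*np.reshape(d,(-1,1))
    return p@T[:3,:3].T+T[:3,3]
def at_z(f,uv,z):
    T=np.array(f["cam_to_world"]); r=rays(f,uv)@T[:3,:3].T
    return T[:3,3]+r*((z-T[2,3])/r[:,2:3])
def proj(f,P):
    T=np.array(f["cam_to_world"]); p=(np.atleast_2d(P)-T[:3,3])@T[:3,:3]*[1,-1,-1]
    return cv2.projectPoints(p,np.zeros(3),np.zeros(3),K(f),np.float64(f["dist"]))[0].reshape(-1,2)
def save(f,n,crop=None,s=1):
    im=f["image"][...,::-1]
    if crop: im=im[crop[1]:crop[3],crop[0]:crop[2]]
    cv2.imwrite("pics/"+n,cv2.resize(im,None,fx=s,fy=s,interpolation=cv2.INTER_CUBIC))
E
python3 - <<'E'
from h import *
np.set_printoptions(precision=4,suppress=True)
for c in ["scene","side","wrist"]:
    f=ctrl.grab_frame(c); save(f,c+"0.png")
    print(c,f["cam_to_world"][:3,3])
    for t in ["vial","drop_box","slot_panel","hood_lip","shutter_knob","dropper_bottle","petri_dish","tape_roll","objective_canister","timer"]:
        for l in ctrl.landmark_of(c,t)[:3]:
            u=np.array(l["at"]); 
            i=np.clip(u.round().astype(int),0,[639,399]); d=f["depth"][i[1],i[0]]
            print(t,round(l["score"],2),u.round(1),"depthpt",to_world(f,[u],d)[0],"z0",at_z(f,[u],0)[0])
print(ctrl.read_state())
E
```

```text
pics
scene [-0.1483  0.5232  1.3943]
vial 0.63 [240.2 296. ] depthpt [0.4899 0.3025 0.0025] z0 [0.491  0.3021 0.    ]
vial 0.5 [255.7 278.7] depthpt [ 0.5091  0.2299 -0.0007] z0 [0.5087 0.2301 0.    ]
drop_box 0.93 [323.6 216.2] depthpt [ 0.4983 -0.0393  0.1085] z0 [ 0.5529 -0.0867  0.    ]
slot_panel 0.85 [327.2 194.8] depthpt [ 0.5437 -0.0924  0.1284] z0 [ 0.6138 -0.1548  0.    ]
hood_lip 0.88 [331.1 174.7] depthpt [ 0.5313 -0.0949  0.2413] z0 [ 0.6735 -0.2243  0.    ]
hood_lip 0.2 [325.5 193.3] depthpt [ 0.5524 -0.0927  0.127 ] z0 [ 0.6227 -0.1544  0.    ]
dropper_bottle 0.63 [307.5 275.3] depthpt [0.402  0.106  0.0299] z0 [0.4141 0.0968 0.    ]
petri_dish 0.76 [374.2 181.1] depthpt [ 0.5485 -0.3201  0.0071] z0 [ 0.5521 -0.3244  0.    ]
tape_roll 0.72 [347.6 162. ] depthpt [ 0.6792 -0.3096  0.0014] z0 [ 0.68   -0.3104  0.    ]
objective_canister 0.75 [409.5 183.5] depthpt [ 0.4564 -0.4054  0.0144] z0 [ 0.4627 -0.4151  0.    ]
timer 0.75 [284.8 305.3] depthpt [0.3708 0.2193 0.0221] z0 [0.3791 0.2144 0.    ]
side [0.0698 0.1309 0.9689]
vial 0.71 [247.9 309.3] depthpt [0.3695 0.2114 
[... 1228 characters left out ...]
 306.8] depthpt [0.3784 0.2154 0.0164] z0 [0.3838 0.2169 0.    ]
timer 0.43 [286.6 280.5] depthpt [0.3948 0.0961 0.0508] z0 [0.4127 0.0941 0.    ]
wrist [ 0.3287 -0.5915  0.3744]
{'time_s': 1.65, 'joint_pos': array([ 1.0762,  0.5757,  0.0249,  1.4371, -0.015 ,  1.129 , -0.0565]), 'joint_vel': array([-0.0013,  0.0022, -0.0009,  0.0002,  0.0003, -0.    , -0.0002]), 'joint_torque': array([  0.0001, -76.55  ,   2.2487, -28.6291,   0.0153,   0.0031,
         0.    ]), 'tcp_pos': array([ 0.2696, -0.6188,  0.4047]), 'eef_rot': array([-3.1416,  0.    ,  0.4108]), 'force': array([ 0.1288, -0.1902, -0.0998]), 'moment': array([-0.0137, -0.0502,  0.017 ]), 'grip_force': 0.0, 'width': 0.9956768120041286}
```

```bash
python3 - <<'E'
from h import *
f=ctrl.grab_frame("scene"); save(f,"s1.png",(200,130,440,330),3.3)
f=ctrl.grab_frame("side"); save(f,"d1.png",(180,130,420,330),3.3)
E
```

```text
(no output)
```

View pics/s1.png

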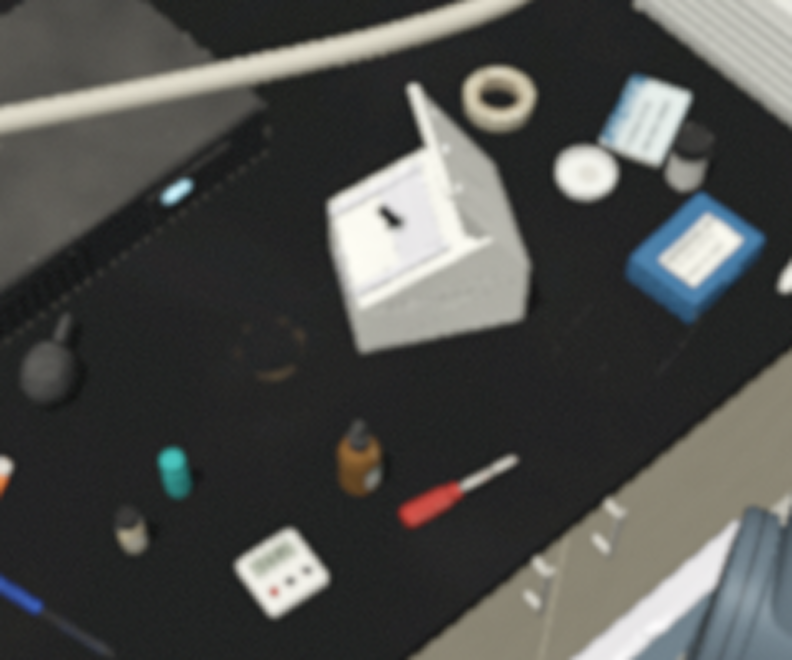

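View pics/d1.png

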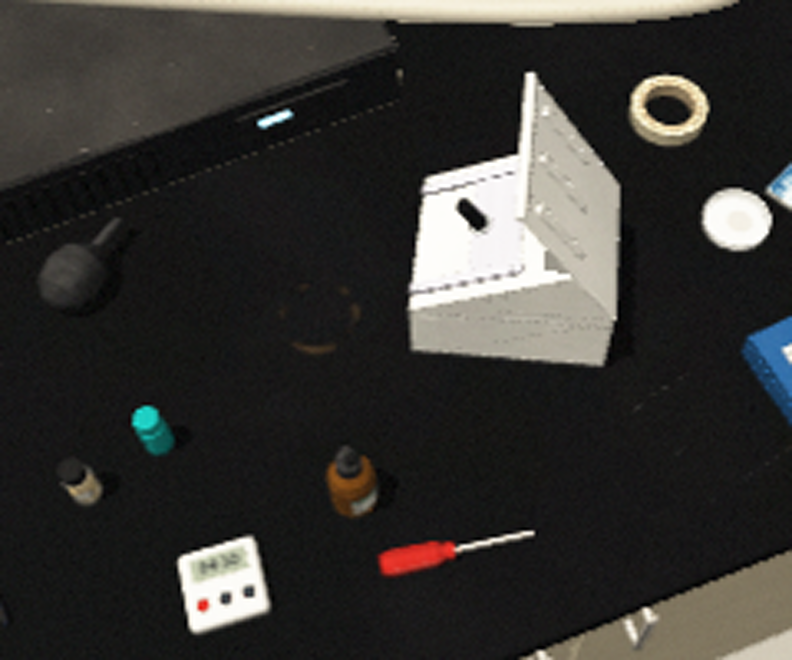

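The scene shows two vial-like things. The turquoise one is at about (253,273) in scene and (227,262) in side. The clear one with a dark cap is at about (240,290) in scene and (204,276) in side, and matches the description, so I choose it. The shutter knob is near scene (319,196). Next I fit the box pose to the depth cloud and measure the vial.

```bash
cat >> h.py <<'E'
c3,s3=np.cos(np.pi/6),.5
PANEL=np.array([[c3,0,-s3,0],[0,1,0,0],[s3,0,c3,.12],[0,0,0,1]])
def boxT(p): 
    T=np.eye(4); T[:3,:3]=R.from_euler('z',p[2]).as_matrix(); T[:2,3]=p[:2]; return T
def patch(q,c,h): # unsigned distance to a solid box surface
    d=np.abs(q-c)-h
    o=np.linalg.norm(np.maximum(d,0),axis=1); return np.where(o>0,o,np.abs(d.max(1)))
def boxdist(W,p):
    b=(W-np.r_[p[:2],0])@boxT(p)[:3,:3]
    q=(b-PANEL[:3,3])@PANEL[:3,:3]
    hood=patch(q,[.071,0,.047],[.003,.066,.047])
    pan=patch(q,[-.005,0,-.002],[.075,.066,.002])
    side=np.minimum(patch(b,[.014,.066,.04],[.084,.0001,.04]),patch(b,[.014,-.066,.04],[.084,.0001,.04]))
    front=patch(b,[-.07,0,.04],[.0001,.066,.04])
    return np.minimum.reduce([hood,pan,side,front])
E
python3 - <<'E'
from h import *
from scipy.optimize import least_squares
np.set_printoptions(precision=4,suppress=True)
C=[];F={}
for c in ["scene","side"]:
    f=F[c]=ctrl.grab_frame(c); m=ctrl.silhouettes(c,"drop_box")[0]["region"].astype(np.uint8)
    m=cv2.erode(m,np.ones((3,3)))
    v,u=np.nonzero((m>0)&(f["depth"]>0)); W=to_world(f,np.c_[u,v],f["depth"][v,u]); W=W[W[:,2]>.02]; C.append(W)
    print(c,len(W))
for W in [C[0],C[1],np.vstack(C)]:
    best=min((least_squares(lambda p:boxdist(W,p),[.55,-.09,y],loss='soft_l1',f_scale=.003,x_scale=[.01,.01,.1]) for y in [-1.2,-1.6,-2.,-.9]),key=lambda r:r.cost)
    p=best.x; print(p,best.cost/len(W),np.median(boxdist(W,p)))
np.save("box.npy",p)
P=boxT(p)@PANEL
for c,f in F.items():
    im=f["image"][...,::-1].copy()
    im=cv2.resize(im,None,fx=3,fy=3,interpolation=cv2.INTER_CUBIC)
    def dr(pts,col,T):
        w=np.c_[pts,np.ones(len(pts))]@T.T; cv2.polylines(im,[np.int32((proj(f,w[:,:3])+.5)*3)],True,col,1)
    dr([[.02,.04,0],[-.02,.04,0],[-.02,-.04,0],[.02,-.04,0]],(0,0,255),P)
    dr([[.07,.066,.094],[.07,-.066,.094],[.07,-.066,0],[.07,.066,0]],(0,255,0),P)
    B=boxT(p); dr([[-.07,.066,0],[-.07,-.066,0],[.098,-.066,0],[.098,.066,0]],(255,0,0),B)
    cv2.imwrite(f"pics/fit_{c}.png",im[400:760,780:1280])
    # knob: dark pixels in panel area
    for l in ctrl.landmark_of(c,"shutter_knob")[:2]:
        r=rays(f,[l["at"]])[0]; T=np.array(f["cam_to_world"]); d=T[:3,:3]@r; o=T[:3,3]
        n=P[:3,2]; t=((P[:3,3]+.036*n-o)@n)/(d@n); print("knob",c,l["score"],(np.linalg.inv(P)@np.r_[o+t*d,1])[:3])
    for s in ctrl.silhouettes(c,"vial")[:3]:
        v,u=np.nonzero(s["region"]); D=f["depth"][v,u]; W=to_world(f,np.c_[u,v],D)[D>0]
        top=W[W[:,2]>W[:,2].max()-.012]
        print("vial",c,round(s["score"],2),s["box"],"topmed",np.median(top,0),"zmax",W[:,2].max(),"rgb",f["image"][v,u].mean(0).round())
i=cv2.imread("pics/fit_scene.png");j=cv2.imread("pics/fit_side.png")
a=F["scene"]["image"][270:310,220:270,::-1];a=cv2.resize(a,None,fx=6,fy=6,interpolation=cv2.INTER_CUBIC)
i=np.vstack([i,np.zeros((240,500,3),np.uint8)]);i[360:,:300]=a
j=np.vstack([j,np.zeros((240,500,3),np.uint8)]);
cv2.imwrite("pics/fit.png",cv2.resize(np.hstack([i,j]),None,fx=.8,fy=.8))
E
```

```text
scene 2598
side 3477
[ 0.5528 -0.0861 -2.0163] 1.1310108827045405e-05 0.0018230544446897034
[ 0.5503 -0.0886 -2.0184] 1.5031177940723768e-05 0.0015491250091670711
[ 0.5513 -0.0876 -2.0186] 1.3645434740987391e-05 0.0016361314611948348
knob scene 0.54 [-0.0211  0.001   0.036 ]
knob scene 0.52 [ 0.0052 -0.1012  0.036 ]
vial scene 0.59 [238.4, 291.5, 5.4, 13.3] topmed [0.4968 0.2977 0.0561] zmax 0.06414868387455352 rgb [95. 92. 82.]
vial scene 0.47 [253.7, 276.0, 8.0, 17.7] topmed [0.515  0.2337 0.0546] zmax 0.059703579225418135 rgb [ 48. 135. 129.]
knob side 0.67 [-0.0139 -0.0049  0.036 ]
vial side 0.4 [226.4, 261.7, 9.1, 10.8] topmed [0.5158 0.23   0.0536] zmax 0.05730030346286996 rgb [ 20. 124. 117.]
```

View pics/fit.png

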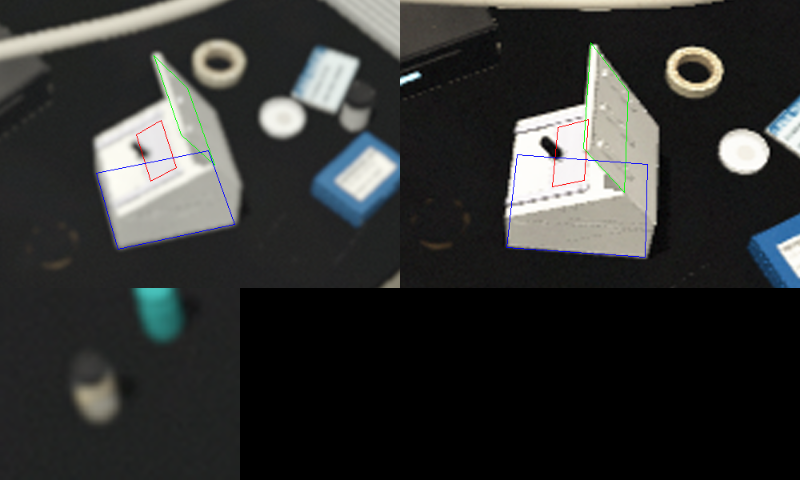

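The fit lies on the box in both cameras, and the chosen vial is confirmed as clear glass with a dark cap at about (0.494, 0.297). I'll move to a tilted pose above the knob.

```bash
cat >> h.py <<'E'
def tcpT(s=None):
    s=s or ctrl.read_state(); T=np.eye(4); T[:3,:3]=R.from_euler('xyz',s["eef_rot"]).as_matrix(); T[:3,3]=s["tcp_pos"]; return T
def P_():
    return boxT(np.load("box.npy"))@PANEL
def panelpose(x,z,y=0): # TCP pose in world; grasp point at panel (x,y,z)
    L=np.eye(4); L[:3,:3]=np.diag([-1,1,-1]); L[:3,3]=[x,y,z+.155]; return P_()@L
def down(x,y,z,yaw):  # grasp point at x,y,z
    T=np.eye(4); T[:3,:3]=R.from_euler('xyz',[np.pi,0,yaw]).as_matrix(); T[:3,3]=[x,y,z+.155]; return T
def rel(T,T0=None):
    D=np.linalg.inv(tcpT() if T0 is None else T0)@T
    return (D[:3,3]*1000).round(1),np.degrees(R.from_matrix(D[:3,:3]).as_rotvec()).round(2),T[:3,3].round(3)
E
python3 - <<'E'
from h import *
print(rel(panelpose(-.017,.13)))
T=panelpose(-.017,.13);T[2,3]+=.15;print(rel(T))
f=ctrl.grab_frame("side");P=P_();im=f["image"].max(2)
c=proj(f,(P@[-.017,0,.02,1])[:3])[0];u0,v0=c.astype(int)
v,u=np.nonzero(im[v0-14:v0+14,u0-14:u0+14]<70);print(c,len(u));u=u+u0-14;v=v+v0-14
# fit knob x,y by IoU of projected segment
pts=np.c_[u,v].astype(float);print("centroid",pts.mean(0))
for x in np.arange(-.03,-.008,.002): print(x,proj(f,(P@[x,0,.0195,1])[:3])[0])
E
```

```text
(array([ 589.4, -477.2,   46.4]), array([-10.68, -28.71, -39.85]), array([0.619, 0.054, 0.358]))
(array([ 589.5, -477.3, -103.6]), array([-10.68, -28.71, -39.85]), array([0.619, 0.054, 0.508]))
[321.58930361 194.27308303] 79
centroid [316.92405063 188.65822785]
-0.03 [317.54136398 195.35601206]
-0.027999999999999997 [318.17490316 195.20430395]
-0.025999999999999995 [318.80962154 195.05231285]
-0.023999999999999994 [319.4455226  194.90003792]
-0.021999999999999992 [320.08260981 194.74747832]
-0.01999999999999999 [320.72088669 194.59463322]
-0.017999999999999988 [321.36035676 194.44150177]
-0.015999999999999986 [322.00102354 194.28808311]
-0.013999999999999985 [322.64289059 194.13437639]
-0.011999999999999983 [323.28596146 193.98038076]
-0.009999999999999981 [323.93023973 193.82609536]
```

Units first: shifts go in shares of 800 mm and turns go in shares of 360 degrees. So 590 mm is 0.7375, -477 mm is -0.5963, -39.9 degrees is -0.1108.

Call:
servo_tool(targets=[{"dz": -0.125, "jaw": 50}, {"dz": -0.125, "jaw": 50}, {"dx": 0.7375, "dy": -0.5963, "dz": -0.13, "rx": -0.0297, "ry": -0.0797, "rz": -0.1108, "jaw": 45}, {"dx": 0.7375, "dy": -0.5963, "dz": -0.13, "rx": -0.0297, "ry": -0.0797, "rz": -0.1108, "jaw": 45}, {"dx": 0.7375, "dy": -0.5963, "dz": -0.13, "rx": -0.0297, "ry": -0.0797, "rz": -0.1108, "jaw": 45}, {"dx": 0.7375, "dy": -0.5963, "dz": -0.13, "rx": -0.0297, "ry": -0.0797, "rz": -0.1108, "jaw": 45}, {"dx": 0.7375, "dy": -0.5963, "dz": -0.13, "rx": -0.0297, "ry": -0.0797, "rz": -0.1108, "jaw": 45}, {"dx": 0.7375, "dy": -0.5963, "dz": -0.13, "rx": -0.0297, "ry": -0.0797, "rz": -0.1108, "jaw": 45}, {"dx": 0.7375, "dy": -0.5963, "dz": -0.13, "rx": -0.0297, "ry": -0.0797, "rz": -0.1108, "jaw": 45}, {"dx": 0.7375, "dy": -0.5963, "dz": -0.13, "rx": -0.0297, "ry": -0.0797, "rz": -0.1108, "jaw": 45}, {"dx": 0.7375, "dy": -0.5963, "dz": -0.13, "rx": -0.0297, "ry": -0.0797, "rz": -0.1108, "jaw": 45}, {"dx": 0.7375, "dy": -0.5963, "dz": -0.13, "rx": -0.0297, "ry": -0.0797, "rz": -0.1108, "jaw": 45}, {"dx": 0.7375, "dy": -0.5963, "dz": -0.13, "rx": -0.0297, "ry": -0.0797, "rz": -0.1108, "jaw": 45}, {"dx": 0.7375, "dy": -0.5963, "dz": -0.13, "rx": -0.0297, "ry": -0.0797, "rz": -0.1108, "jaw": 45}, {"dx": 0.7375, "dy": -0.5963, "dz": -0.13, "rx": -0.0297, "ry": -0.0797, "rz": -0.1108, "jaw": 45}, {"dx": 0.7375, "dy": -0.5963, "dz": -0.13, "rx": -0.0297, "ry": -0.0797, "rz": -0.1108, "jaw": 45}, {"dx": 0.7375, "dy": -0.5963, "dz": -0.13, "rx": -0.0297, "ry": -0.0797, "rz": -0.1108, "jaw": 45}, {"dx": 0.7375, "dy": -0.5963, "dz": -0.13, "rx": -0.0297, "ry": -0.0797, "rz": -0.1108, "jaw": 45}, {"dx": 0.7375, "dy": -0.5963, "dz": -0.13, "rx": -0.0297, "ry": -0.0797, "rz": -0.1108, "jaw": 45}, {"dx": 0.7375, "dy": -0.5963, "dz": -0.13, "rx": -0.0297, "ry": -0.0797, "rz": -0.1108, "jaw": 45}])

```text
validation failed for argument at $.ta...
```

```bash
python3 - <<'E'
from h import *
s=ctrl.read_state();print(s["time_s"],s["tcp_pos"],s["eef_rot"],s["width"])
print(rel(panelpose(-.017,.13)))
E
```

```text
2.2 [ 0.26960334 -0.61884126  0.40468722] [-3.14158563e+00 -4.19748483e-05  4.10874694e-01] 0.999178303549339
(array([ 589.5, -477.2,   46.4]), array([-10.68, -28.71, -39.85]), array([0.619, 0.054, 0.358]))
```

In the tool's units: -100 mm is -0.125, -50 mm is -0.0625.

Call:
servo_tool(targets=[{"dx": 0, "dy": 0, "dz": -0.0625, "rx": 0, "ry": 0, "rz": 0, "jaw": 50}, {"dx": 0, "dy": 0, "dz": -0.125, "rx": 0, "ry": 0, "rz": 0, "jaw": 50}])

```text
time_s: 2.4
tcp_pos: [0.2695, -0.6186, 0.5046]
eef_rot: [-3.138, 0.0, 0.411]
force: [0.6, -0.9, 0.5]
width: 0.69
grip_force: 0.0
```

In the tool's units: 590 mm is 0.7375, -477 mm is -0.5963, -39.9 degrees is -0.1108.

Call:
servo_tool(targets=[{"dx": 0.7375, "dy": -0.5963, "dz": -0.005, "rx": -0.0297, "ry": -0.0797, "rz": -0.1108, "jaw": 45}, {"dx": 0.7375, "dy": -0.5963, "dz": -0.005, "rx": -0.0297, "ry": -0.0797, "rz": -0.1108, "jaw": 45}, {"dx": 0.7375, "dy": -0.5963, "dz": -0.005, "rx": -0.0297, "ry": -0.0797, "rz": -0.1108, "jaw": 45}, {"dx": 0.7375, "dy": -0.5963, "dz": -0.005, "rx": -0.0297, "ry": -0.0797, "rz": -0.1108, "jaw": 45}, {"dx": 0.7375, "dy": -0.5963, "dz": -0.005, "rx": -0.0297, "ry": -0.0797, "rz": -0.1108, "jaw": 45}, {"dx": 0.7375, "dy": -0.5963, "dz": -0.005, "rx": -0.0297, "ry": -0.0797, "rz": -0.1108, "jaw": 45}, {"dx": 0.7375, "dy": -0.5963, "dz": -0.005, "rx": -0.0297, "ry": -0.0797, "rz": -0.1108, "jaw": 45}, {"dx": 0.7375, "dy": -0.5963, "dz": -0.005, "rx": -0.0297, "ry": -0.0797, "rz": -0.1108, "jaw": 45}, {"dx": 0.7375, "dy": -0.5963, "dz": -0.005, "rx": -0.0297, "ry": -0.0797, "rz": -0.1108, "jaw": 45}, {"dx": 0.7375, "dy": -0.5963, "dz": -0.005, "rx": -0.0297, "ry": -0.0797, "rz": -0.1108, "jaw": 45}, {"dx": 0.7375, "dy": -0.5963, "dz": -0.005, "rx": -0.0297, "ry": -0.0797, "rz": -0.1108, "jaw": 45}, {"dx": 0.7375, "dy": -0.5963, "dz": -0.005, "rx": -0.0297, "ry": -0.0797, "rz": -0.1108, "jaw": 45}, {"dx": 0.7375, "dy": -0.5963, "dz": -0.005, "rx": -0.0297, "ry": -0.0797, "rz": -0.1108, "jaw": 45}, {"dx": 0.7375, "dy": -0.5963, "dz": -0.005, "rx": -0.0297, "ry": -0.0797, "rz": -0.1108, "jaw": 45}, {"dx": 0.7375, "dy": -0.5963, "dz": -0.005, "rx": -0.0297, "ry": -0.0797, "rz": -0.1108, "jaw": 45}, {"dx": 0.7375, "dy": -0.5963, "dz": -0.005, "rx": -0.0297, "ry": -0.0797, "rz": -0.1108, "jaw": 45}, {"dx": 0.7375, "dy": -0.5963, "dz": -0.005, "rx": -0.0297, "ry": -0.0797, "rz": -0.1108, "jaw": 45}])

```text
time_s: 4.1
tcp_pos: [0.6205, 0.0563, 0.5078]
eef_rot: [-3.14, 0.523, 1.128]
force: [0.3, 0.1, -0.2]
width: 0.528
grip_force: 0.0
```

```bash
python3 - <<'E'
from h import *
s=ctrl.read_state();print(s["time_s"],s["joint_pos"].round(2))
print(rel(panelpose(-.017,.13)))
f=ctrl.grab_frame("wrist");P=P_();save(f,"w1.png")
print(proj(f,[(P@[x,0,.036,1])[:3] for x in (-.03,-.02,-.014)]))
for l in ctrl.landmark_of("wrist","shutter_knob")[:2]:
    r=rays(f,[l["at"]])[0]; T=np.array(f["cam_to_world"]); d=T[:3,:3]@r; o=T[:3,3]
    n=P[:3,2]; t=((P[:3,3]+.036*n-o)@n)/(d@n); print("knob",l,(np.linalg.inv(P)@np.r_[o+t*d,1])[:3])
E
```

```text
4.1 [-0.15  0.54 -0.23  1.3   0.47  1.71 -0.85]
(array([7.260e+01, 1.000e-01, 1.307e+02]), array([ 0.07, -0.02,  0.25]), array([0.619, 0.054, 0.358]))
[[323.84117742  93.45849105]
 [323.79455108 103.02858011]
 [323.76686529 108.70640435]]
knob {'at': [321.2, 107.8], 'score': 0.64} [-0.01494995 -0.00282019  0.036     ]
knob {'at': [321.0, 77.9], 'score': 0.28} [-0.04595187 -0.00312779  0.036     ]
```

View pics/w1.png

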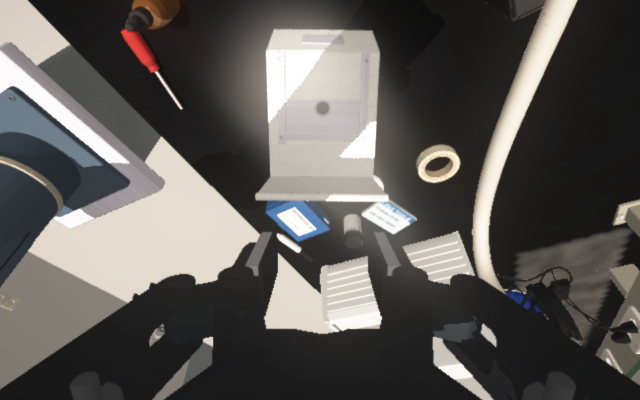

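The wrist picture shows the knob at pixel (322,107), matching the fit at panel x of about -15 mm, so the shutter is almost closed. I'll descend on it and grip.

In the tool's units: 160 mm is 0.2, 130 mm is 0.1625, 0.2 degrees is 0.0006.

Call:
servo_tool(targets=[{"dx": 0.0625, "dy": -0.0019, "dz": 0, "rx": 0, "ry": 0, "rz": 0.0006, "jaw": 45}, {"dx": 0.0888, "dy": -0.0019, "dz": 0, "rx": 0, "ry": 0, "rz": 0.0006, "jaw": 45}, {"dx": 0.0888, "dy": -0.0019, "dz": 0.0625, "rx": 0, "ry": 0, "rz": 0.0006, "jaw": 45}, {"dx": 0.0888, "dy": -0.0019, "dz": 0.1188, "rx": 0, "ry": 0, "rz": 0.0006, "jaw": 45}, {"dx": 0.0888, "dy": -0.0019, "dz": 0.1625, "rx": 0, "ry": 0, "rz": 0.0006, "jaw": 45}, {"dx": 0.0888, "dy": -0.0019, "dz": 0.2, "rx": 0, "ry": 0, "rz": 0.0006, "jaw": 45}, {"dx": 0.0888, "dy": -0.0019, "dz": 0.2, "rx": 0, "ry": 0, "rz": 0.0006, "jaw": 45}, {"dx": 0.0888, "dy": -0.0019, "dz": 0.2, "rx": 0, "ry": 0, "rz": 0.0006, "jaw": 45}])

```text
time_s: 5.0
tcp_pos: [0.6108, 0.0372, 0.3357]
eef_rot: [3.139, 0.524, 1.118]
force: [0.0, 0.7, 0.1]
width: 0.525
grip_force: 0.0
```

```bash
python3 - <<'E'
from h import *
print(rel(panelpose(-.015,.026,-.0015)))
f=ctrl.grab_frame("wrist");P=P_();save(f,"w2.png")
for l in ctrl.landmark_of("wrist","shutter_knob")[:2]:
    r=rays(f,[l["at"]])[0]; T=np.array(f["cam_to_world"]); d=T[:3,:3]@r; o=T[:3,3]
    n=P[:3,2]; t=((P[:3,3]+.036*n-o)@n)/(d@n); print("knob",l,(np.linalg.inv(P)@np.r_[o+t*d,1])[:3])
E
```

```text
(array([ 3.1, -1.1, 74.9]), array([ 0.01, -0.  , -0.25]), array([0.595, 0.006, 0.269]))
knob {'at': [323.7, 211.1], 'score': 0.74} [-0.01574185 -0.00127191  0.036     ]
knob {'at': [322.3, 215.6], 'score': 0.32} [-0.01266354 -0.00219546  0.036     ]
```

View pics/w2.png

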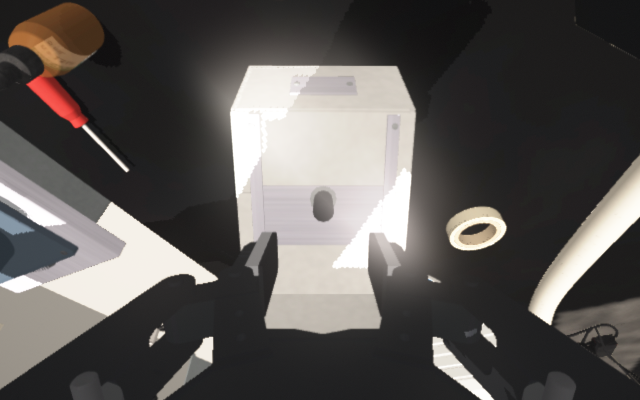

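Wrist view: the knob top, pixel (323,211), sits centred between the open fingers. I'll go down and grip.

In the tool's units: 75 mm is 0.0938, 3.5 mm is 0.0044, -0.2 degrees is -0.0006.

Call:
servo_tool(targets=[{"dx": 0.0044, "dy": -0.0013, "dz": 0.0375, "rx": 0, "ry": 0, "rz": -0.0006, "jaw": 45}, {"dx": 0.0044, "dy": -0.0013, "dz": 0.0688, "rx": 0, "ry": 0, "rz": -0.0006, "jaw": 45}, {"dx": 0.0044, "dy": -0.0013, "dz": 0.0938, "rx": 0, "ry": 0, "rz": -0.0006, "jaw": 45}, {"dx": 0.0044, "dy": -0.0013, "dz": 0.0938, "rx": 0, "ry": 0, "rz": -0.0006, "jaw": 45}, {"dx": 0.0044, "dy": -0.0013, "dz": 0.0938, "rx": 0, "ry": 0, "rz": -0.0006, "jaw": 0}, {"dx": 0.0044, "dy": -0.0013, "dz": 0.0938, "rx": 0, "ry": 0, "rz": -0.0006, "jaw": 0}, {"dx": 0.0044, "dy": -0.0013, "dz": 0.0938, "rx": 0, "ry": 0, "rz": -0.0006, "jaw": 0}, {"dx": 0.0044, "dy": -0.0013, "dz": 0.0938, "rx": 0, "ry": 0, "rz": -0.0006, "jaw": 0}, {"dx": 0.0044, "dy": -0.0013, "dz": 0.0938, "rx": 0, "ry": 0, "rz": -0.0006, "jaw": 0}], newtons=30)

```text
time_s: 6.0
tcp_pos: [0.5964, 0.0082, 0.2696]
eef_rot: [3.137, 0.521, 1.123]
force: [5.0, 0.7, 3.9]
width: 0.149
grip_force: 30.1
```

In the tool's units: 45 mm is 0.0563, 44 mm is 0.055.

Call:
servo_tool(targets=[{"dx": 0.01, "dy": 0, "dz": 0, "rx": 0, "ry": 0, "rz": 0, "jaw": 0}, {"dx": 0.02, "dy": 0, "dz": 0, "rx": 0, "ry": 0, "rz": 0, "jaw": 0}, {"dx": 0.03, "dy": 0, "dz": 0, "rx": 0, "ry": 0, "rz": 0, "jaw": 0}, {"dx": 0.04, "dy": 0, "dz": 0, "rx": 0, "ry": 0, "rz": 0, "jaw": 0}, {"dx": 0.05, "dy": 0, "dz": 0, "rx": 0, "ry": 0, "rz": 0, "jaw": 0}, {"dx": 0.055, "dy": 0, "dz": 0, "rx": 0, "ry": 0, "rz": 0, "jaw": 0}, {"dx": 0.0563, "dy": 0, "dz": 0, "rx": 0, "ry": 0, "rz": 0, "jaw": 0}, {"dx": 0.0563, "dy": 0, "dz": 0, "rx": 0, "ry": 0, "rz": 0, "jaw": 0}, {"dx": 0.0563, "dy": 0, "dz": 0, "rx": 0, "ry": 0, "rz": 0, "jaw": 0}])

```text
time_s: 6.9
tcp_pos: [0.6132, 0.0425, 0.2475]
eef_rot: [3.136, 0.522, 1.122]
force: [6.5, -1.6, 7.4]
width: 0.156
grip_force: 30.5
```

```bash
python3 - <<'E'
from h import *
s=ctrl.read_state();print(s["force"],s["width"],s["grip_force"])
L=np.linalg.inv(P_())@tcpT();print(L[:3,3])
print(rel(panelpose(-.060,.026,-.0015)))
E
```

```text
[ 6.47236101 -1.60073258  7.41265696] 0.15613315233054106 30.502243638038635
[-0.06101424 -0.0006088   0.18247373]
(array([-1. , -0.9,  1.5]), array([ 0.27, -0.08, -0.06]), array([0.612, 0.041, 0.247]))
```

In the tool's units: -120 mm is -0.15, -80 mm is -0.1.

Call:
servo_tool(targets=[{"dx": 0, "dy": 0, "dz": 0, "rx": 0, "ry": 0, "rz": 0, "jaw": 45}, {"dx": 0, "dy": 0, "dz": 0, "rx": 0, "ry": 0, "rz": 0, "jaw": 45}, {"dx": 0, "dy": 0, "dz": 0, "rx": 0, "ry": 0, "rz": 0, "jaw": 45}, {"dx": 0, "dy": 0, "dz": -0.05, "rx": 0, "ry": 0, "rz": 0, "jaw": 45}, {"dx": 0, "dy": 0, "dz": -0.1, "rx": 0, "ry": 0, "rz": 0, "jaw": 45}, {"dx": 0, "dy": 0, "dz": -0.15, "rx": 0, "ry": 0, "rz": 0, "jaw": 50}, {"dx": 0, "dy": 0, "dz": -0.15, "rx": 0, "ry": 0, "rz": 0, "jaw": 50}])

```text
time_s: 7.6
tcp_pos: [0.6388, 0.1001, 0.3538]
eef_rot: [3.137, 0.517, 1.125]
force: [-0.4, 0.0, -0.2]
width: 0.585
grip_force: 0.0
```

```bash
python3 - <<'E'
from h import *
print(rel(down(.48,.27,.16,1.12)))
print(rel(down(.494,.297,.16,1.12)))
E
```

```text
(array([  92.8, -216.5,   -9.2]), array([ 0.35, 29.61,  0.33]), array([0.48 , 0.27 , 0.315]))
(array([ 119.2, -215.4,  -24.3]), array([ 0.35, 29.61,  0.33]), array([0.494, 0.297, 0.315]))
```

In the tool's units: -216 mm is -0.27, 93 mm is 0.1163, 29.6 degrees is 0.0822.

Call:
servo_tool(targets=[{"dx": 0.1163, "dy": -0.27, "dz": -0.0113, "rx": 0.0008, "ry": 0.0822, "rz": 0.0008, "jaw": 50}, {"dx": 0.1163, "dy": -0.27, "dz": -0.0113, "rx": 0.0008, "ry": 0.0822, "rz": 0.0008, "jaw": 50}, {"dx": 0.1163, "dy": -0.27, "dz": -0.0113, "rx": 0.0008, "ry": 0.0822, "rz": 0.0008, "jaw": 50}, {"dx": 0.1163, "dy": -0.27, "dz": -0.0113, "rx": 0.0008, "ry": 0.0822, "rz": 0.0008, "jaw": 50}, {"dx": 0.1163, "dy": -0.27, "dz": -0.0113, "rx": 0.0008, "ry": 0.0822, "rz": 0.0008, "jaw": 50}, {"dx": 0.1163, "dy": -0.27, "dz": -0.0113, "rx": 0.0008, "ry": 0.0822, "rz": 0.0008, "jaw": 50}, {"dx": 0.1163, "dy": -0.27, "dz": -0.0113, "rx": 0.0008, "ry": 0.0822, "rz": 0.0008, "jaw": 50}, {"dx": 0.1163, "dy": -0.27, "dz": -0.0113, "rx": 0.0008, "ry": 0.0822, "rz": 0.0008, "jaw": 50}])

```text
time_s: 8.4
tcp_pos: [0.4804, 0.2657, 0.3104]
eef_rot: [-3.139, 0.008, 1.116]
force: [-0.4, 0.6, 0.5]
width: 0.584
grip_force: 0.0
```

```bash
python3 - <<'E'
from h import *
np.set_printoptions(precision=4,suppress=True)
f=ctrl.grab_frame("wrist");save(f,"w3.png");print(tcpT()[:3,3])
for l in ctrl.landmark_of("wrist","vial")[:3]: print(l,at_z(f,[l["at"]],0))
for s in ctrl.silhouettes("wrist","vial")[:3]:
    v,u=np.nonzero(s["region"]); D=f["depth"][v,u]; W=to_world(f,np.c_[u,v],D)[D>0]
    t=W[W[:,2]>.05]; print(s["score"],s["box"],f["image"][v,u].mean(0).round(),len(t),W[:,2].max())
    if len(t)>5: print((t.min(0)+t.max(0))/2,t.max(0)-t.min(0),t.mean(0))
E
```

```text
[0.4805 0.2656 0.3104]
{'at': [376.0, 192.0], 'score': 0.8} [[0.5194 0.2366 0.    ]]
{'at': [328.2, 145.7], 'score': 0.56} [[0.4977 0.2955 0.    ]]
0.64 [383.5, 205.5, 36.0, 46.2] [ 65. 170. 165.] 561 0.05739255082794151
[0.5169 0.2332 0.0537] [0.0204 0.0206 0.0074] [0.5168 0.2341 0.055 ]
0.6 [326.3, 149.4, 26.4, 37.2] [82. 77. 70.] 623 0.05702917930837925
[0.4961 0.2988 0.0536] [0.0204 0.0201 0.0068] [0.4962 0.299  0.0553]
```

View pics/w3.png

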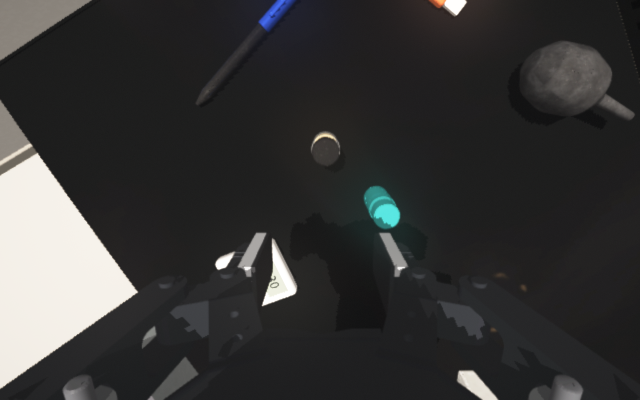

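The wrist view shows the clear, dark-capped vial at (326,149) and turquoise at (383,206). The vial stands at (0.496, 0.299) with its top at about 0.055 m, as it should.

```bash
python3 - <<'E'
from h import *
print(rel(down(.496,.299,.10,1.12)),rel(down(.496,.299,.047,1.12)))
E
```

```text
(array([37.1, -0.5, 55.2]), array([-0.19,  0.42, -0.26]), array([0.496, 0.299, 0.255])) (array([ 37.5,  -0.3, 108.2]), array([-0.19,  0.42, -0.26]), array([0.496, 0.299, 0.202]))
```

In the tool's units: 108 mm is 0.135, 95 mm is 0.1188, 0.4 degrees is 0.0011.

Call:
servo_tool(targets=[{"dx": 0.0463, "dy": -0.0006, "dz": 0.025, "rx": -0.0006, "ry": 0.0011, "rz": -0.0008, "jaw": 50}, {"dx": 0.0463, "dy": -0.0006, "dz": 0.0563, "rx": -0.0006, "ry": 0.0011, "rz": -0.0008, "jaw": 50}, {"dx": 0.0463, "dy": -0.0006, "dz": 0.0938, "rx": -0.0006, "ry": 0.0011, "rz": -0.0008, "jaw": 50}, {"dx": 0.0463, "dy": -0.0006, "dz": 0.1188, "rx": -0.0006, "ry": 0.0011, "rz": -0.0008, "jaw": 50}, {"dx": 0.0463, "dy": -0.0006, "dz": 0.135, "rx": -0.0006, "ry": 0.0011, "rz": -0.0008, "jaw": 50}, {"dx": 0.0463, "dy": -0.0006, "dz": 0.135, "rx": -0.0006, "ry": 0.0011, "rz": -0.0008, "jaw": 50}, {"dx": 0.0463, "dy": -0.0006, "dz": 0.135, "rx": -0.0006, "ry": 0.0011, "rz": -0.0008, "jaw": 0}, {"dx": 0.0463, "dy": -0.0006, "dz": 0.135, "rx": -0.0006, "ry": 0.0011, "rz": -0.0008, "jaw": 0}, {"dx": 0.0463, "dy": -0.0006, "dz": 0.135, "rx": -0.0006, "ry": 0.0011, "rz": -0.0008, "jaw": 0}, {"dx": 0.0463, "dy": -0.0006, "dz": 0.135, "rx": -0.0006, "ry": 0.0011, "rz": -0.0008, "jaw": 0}, {"dx": 0.0463, "dy": -0.0006, "dz": 0.135, "rx": -0.0006, "ry": 0.0011, "rz": -0.0008, "jaw": 0}, {"dx": 0.0463, "dy": -0.0006, "dz": 0.135, "rx": -0.0006, "ry": 0.0011, "rz": -0.0008, "jaw": 0}], newtons=30)

```text
time_s: 9.75
tcp_pos: [0.4951, 0.2998, 0.2035]
eef_rot: [3.14, -0.002, 1.123]
force: [-0.3, 0.4, 7.2]
width: 0.21
grip_force: 36.0
```

In the tool's units: -140 mm is -0.175, -100 mm is -0.125.

Call:
servo_tool(targets=[{"dx": 0, "dy": 0, "dz": -0.025, "rx": 0, "ry": 0, "rz": 0, "jaw": 0}, {"dx": 0, "dy": 0, "dz": -0.075, "rx": 0, "ry": 0, "rz": 0, "jaw": 0}, {"dx": 0, "dy": 0, "dz": -0.125, "rx": 0, "ry": 0, "rz": 0, "jaw": 0}, {"dx": 0, "dy": 0, "dz": -0.175, "rx": 0, "ry": 0, "rz": 0, "jaw": 0}, {"dx": 0, "dy": 0, "dz": -0.175, "rx": 0, "ry": 0, "rz": 0, "jaw": 0}, {"dx": 0, "dy": 0, "dz": -0.175, "rx": 0, "ry": 0, "rz": 0, "jaw": 0}])

```text
time_s: 10.35
tcp_pos: [0.4947, 0.2995, 0.3435]
eef_rot: [3.14, -0.002, 1.122]
force: [0.3, -0.4, -1.0]
width: 0.207
grip_force: 35.1
```

```bash
python3 - <<'E'
from h import *
s=ctrl.read_state();print(s["force"],s["width"])
print(rel(panelpose(-.001,.16,-.0015)))
f=ctrl.grab_frame("wrist");save(f,"w4.png",(180,180,460,400),2)
E
```

```text
[ 0.25468263 -0.36056497 -1.02619266] 0.20683796459126363
(array([-165.9,  217.3,  -48.8]), array([  0.07, -30.11,  -0.05]), array([0.619, 0.056, 0.392]))
```

View pics/w4.png

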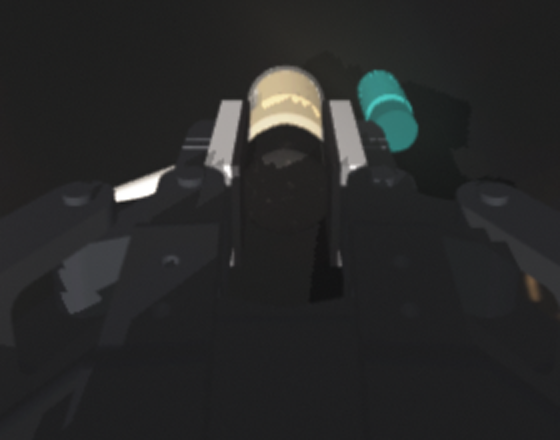

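The vial is held squarely and centred between the pads (crop 285,150). Next I carry it to above the slot, tilted.

In the tool's units: 217 mm is 0.2713, -166 mm is -0.2075, -30.1 degrees is -0.0836.

Call:
servo_tool(targets=[{"dx": -0.2075, "dy": 0.2713, "dz": -0.0613, "rx": 0, "ry": -0.0836, "rz": 0, "jaw": 0}, {"dx": -0.2075, "dy": 0.2713, "dz": -0.0613, "rx": 0, "ry": -0.0836, "rz": 0, "jaw": 0}, {"dx": -0.2075, "dy": 0.2713, "dz": -0.0613, "rx": 0, "ry": -0.0836, "rz": 0, "jaw": 0}, {"dx": -0.2075, "dy": 0.2713, "dz": -0.0613, "rx": 0, "ry": -0.0836, "rz": 0, "jaw": 0}, {"dx": -0.2075, "dy": 0.2713, "dz": -0.0613, "rx": 0, "ry": -0.0836, "rz": 0, "jaw": 0}, {"dx": -0.2075, "dy": 0.2713, "dz": -0.0613, "rx": 0, "ry": -0.0836, "rz": 0, "jaw": 0}, {"dx": -0.2075, "dy": 0.2713, "dz": -0.0613, "rx": 0, "ry": -0.0836, "rz": 0, "jaw": 0}, {"dx": -0.2075, "dy": 0.2713, "dz": -0.0613, "rx": 0, "ry": -0.0836, "rz": 0, "jaw": 0}, {"dx": -0.2075, "dy": 0.2713, "dz": -0.0613, "rx": 0, "ry": -0.0836, "rz": 0, "jaw": 0}, {"dx": -0.2075, "dy": 0.2713, "dz": -0.0613, "rx": 0, "ry": -0.0836, "rz": 0, "jaw": 0}])

```text
time_s: 11.4
tcp_pos: [0.6179, 0.0575, 0.3908]
eef_rot: [-3.14, 0.525, 1.126]
force: [-0.5, 0.1, -0.5]
width: 0.204
grip_force: 35.1
```

```bash
python3 - <<'E'
from h import *
print(rel(panelpose(-.001,-.012,-.0015)))
f=ctrl.grab_frame("wrist");P=P_();im=cv2.resize(f["image"][...,::-1],None,fx=1.2,fy=1.2)
w=[(P@[x,y,0,1])[:3] for x,y in ((.02,.04),(-.02,.04),(-.02,-.04),(.02,-.04))]
cv2.polylines(im,[np.int32(proj(f,w)*1.2)],True,(0,0,255),1)
cv2.imwrite("pics/w5.png",im)
E
```

```text
(array([ -1.6,   1.3, 171.3]), array([-0.  ,  0.1 ,  0.15]), array([ 0.581, -0.022,  0.243]))
```

View pics/w5.png

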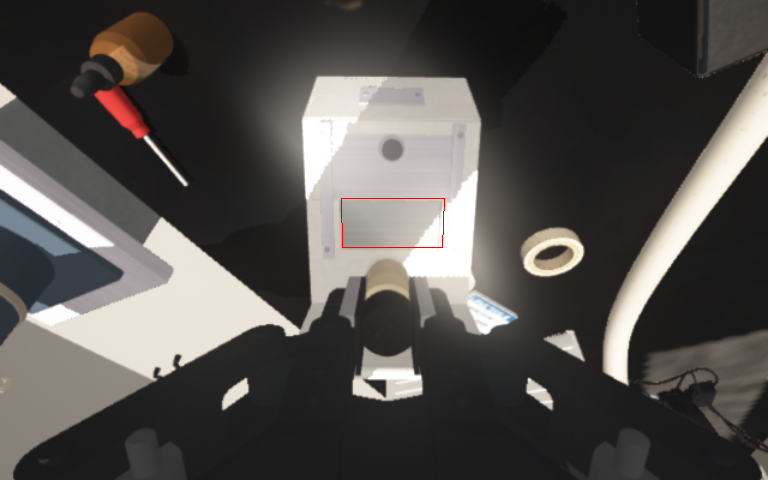

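The slot outline matches the exposed flap, pixels (342-445, 198-247), and the vial is centred on it in y. I'll push it in along -z.

In the tool's units: 135 mm is 0.1688, 125 mm is 0.1563, 0.1 degrees is 0.0003.

Call:
servo_tool(targets=[{"dx": 0.0006, "dy": 0.0013, "dz": 0.05, "rx": 0, "ry": 0.0003, "rz": 0.0003, "jaw": 0}, {"dx": 0.0006, "dy": 0.0013, "dz": 0.0938, "rx": 0, "ry": 0.0003, "rz": 0.0003, "jaw": 0}, {"dx": 0.0006, "dy": 0.0013, "dz": 0.1188, "rx": 0, "ry": 0.0003, "rz": 0.0003, "jaw": 0}, {"dx": 0.0006, "dy": 0.0013, "dz": 0.1313, "rx": 0, "ry": 0.0003, "rz": 0.0003, "jaw": 0}, {"dx": 0.0006, "dy": 0.0013, "dz": 0.1438, "rx": 0, "ry": 0.0003, "rz": 0.0003, "jaw": 0}, {"dx": 0.0006, "dy": 0.0013, "dz": 0.1563, "rx": 0, "ry": 0.0003, "rz": 0.0003, "jaw": 0}, {"dx": 0.0006, "dy": 0.0013, "dz": 0.1688, "rx": 0, "ry": 0.0003, "rz": 0.0003, "jaw": 0}])

```text
time_s: 12.15
tcp_pos: [0.5906, -0.0043, 0.2745]
eef_rot: [3.139, 0.522, 1.121]
force: [0.9, 1.7, 0.9]
width: 0.207
grip_force: 35.4
```

In the tool's units: 38 mm is 0.0475, 37 mm is 0.0463.

Call:
servo_tool(targets=[{"dx": 0, "dy": 0, "dz": 0.0125, "rx": 0, "ry": 0, "rz": 0, "jaw": 0}, {"dx": 0, "dy": 0, "dz": 0.025, "rx": 0, "ry": 0, "rz": 0, "jaw": 0}, {"dx": 0, "dy": 0, "dz": 0.0375, "rx": 0, "ry": 0, "rz": 0, "jaw": 0}, {"dx": 0, "dy": 0, "dz": 0.0463, "rx": 0, "ry": 0, "rz": 0, "jaw": 0}, {"dx": 0, "dy": 0, "dz": 0.0475, "rx": 0, "ry": 0, "rz": 0, "jaw": 0}, {"dx": 0, "dy": 0, "dz": 0.0475, "rx": 0, "ry": 0, "rz": 0, "jaw": 0}])

```text
time_s: 12.75
tcp_pos: [0.5818, -0.0222, 0.2411]
eef_rot: [3.141, 0.524, 1.121]
force: [0.3, 0.6, -2.1]
width: 0.203
grip_force: 34.9
```

```bash
python3 - <<'E'
from h import *
L=np.linalg.inv(P_())@tcpT();print(L[:3,3], ctrl.read_state()["force"])
E
```

```text
[-0.00194669 -0.00083185  0.1409372 ] [ 0.32955332  0.57631196 -2.10835981]
```

Call:
servo_tool(targets=[{"dx": 0, "dy": 0, "dz": 0, "rx": 0, "ry": 0, "rz": 0, "jaw": 36}, {"dx": 0, "dy": 0, "dz": 0, "rx": 0, "ry": 0, "rz": 0, "jaw": 36}, {"dx": 0, "dy": 0, "dz": 0, "rx": 0, "ry": 0, "rz": 0, "jaw": 36}, {"dx": 0, "dy": 0, "dz": 0, "rx": 0, "ry": 0, "rz": 0, "jaw": 36}, {"dx": 0, "dy": 0, "dz": 0, "rx": 0, "ry": 0, "rz": 0, "jaw": 36}, {"dx": 0, "dy": 0, "dz": 0, "rx": 0, "ry": 0, "rz": 0, "jaw": 36}])

```text
time_s: 13.35
tcp_pos: [0.582, -0.0222, 0.2415]
eef_rot: [3.14, 0.523, 1.121]
force: [2.3, 0.3, 0.6]
width: 0.42
grip_force: 1.0
```

```bash
python3 - <<'E'
from h import *
s=ctrl.read_state();print(s["force"],s["width"],s["grip_force"])
f=ctrl.grab_frame("wrist");save(f,"w6.png",(180,160,460,400),2)
E
```

```text
[2.27980721 0.27332166 0.55559838] 0.4202372919768144 0.9670233679935336
```

View pics/w6.png

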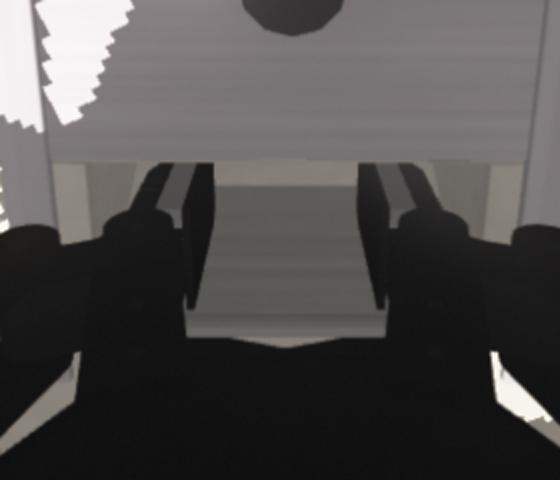

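The vial has dropped out of the fingers, and the flap now rests on them (crop 285,260). I'll withdraw straight.

In the tool's units: -110 mm is -0.1375, -80 mm is -0.1.

Call:
servo_tool(targets=[{"dx": 0, "dy": 0, "dz": -0.0188, "rx": 0, "ry": 0, "rz": 0, "jaw": 36}, {"dx": 0, "dy": 0, "dz": -0.0375, "rx": 0, "ry": 0, "rz": 0, "jaw": 36}, {"dx": 0, "dy": 0, "dz": -0.0625, "rx": 0, "ry": 0, "rz": 0, "jaw": 36}, {"dx": 0, "dy": 0, "dz": -0.1, "rx": 0, "ry": 0, "rz": 0, "jaw": 36}, {"dx": 0, "dy": 0, "dz": -0.1375, "rx": 0, "ry": 0, "rz": 0, "jaw": 45}, {"dx": 0, "dy": 0, "dz": -0.1375, "rx": 0, "ry": 0, "rz": 0, "jaw": 45}, {"dx": 0.0738, "dy": 0, "dz": -0.1375, "rx": 0, "ry": 0, "rz": 0, "jaw": 45}, {"dx": 0.0738, "dy": 0, "dz": -0.1375, "rx": 0, "ry": 0, "rz": 0, "jaw": 45}, {"dx": 0.0738, "dy": 0, "dz": -0.1375, "rx": 0, "ry": 0, "rz": 0, "jaw": 45}])

```text
time_s: 14.3
tcp_pos: [0.6275, 0.0747, 0.3051]
eef_rot: [-3.139, 0.525, 1.125]
force: [-0.6, -0.6, -0.1]
width: 0.528
grip_force: 0.0
```

```bash
python3 - <<'E'
from h import *
print(rel(panelpose(-.061,.026,-.0015)))
f=ctrl.grab_frame("wrist");save(f,"w7.png");P=P_()
for l in ctrl.landmark_of("wrist","shutter_knob")[:2]:
    r=rays(f,[l["at"]])[0]; T=np.array(f["cam_to_world"]); d=T[:3,:3]@r; o=T[:3,3]
    n=P[:3,2]; t=((P[:3,3]+.036*n-o)@n)/(d@n); print("knob",l,(np.linalg.inv(P)@np.r_[o+t*d,1])[:3])
# flap depth: panel z of slot points
for x in(-.015,0.,.01):
    u=proj(f,(P@[x,0,0,1])[:3])[0].round().astype(int)
    if 0<=u[0]<640 and 0<=u[1]<400:print(x,u,(np.linalg.inv(P)@np.r_[to_world(f,[u],f["depth"][u[1],u[0]])[0],1])[:3])
f=ctrl.grab_frame("side");
for x,y in((-.01,0),(0.,.02),(.01,-.02),(.01,.02)):
    u=proj(f,(P@[x,y,0,1])[:3])[0].round().astype(int);print(x,y,u,(np.linalg.inv(P)@np.r_[to_world(f,[u],f["depth"][u[1],u[0]])[0],1])[:3])
E
```

```text
(array([-1.6,  0.2, 68.9]), array([-0.11,  0.1 ,  0.09]), array([0.612, 0.042, 0.246]))
knob {'at': [323.6, 225.4], 'score': 0.83} [-0.05858602 -0.00300774  0.036     ]
-0.015 [327 261] [-1.27413406e-02 -9.15434849e-05 -4.20279757e-03]
0.0 [327 278] [ 2.22795288e-03 -1.83989205e-05 -3.58130659e-03]
0.01 [327 289] [ 1.16046464e-02  1.66206162e-05 -2.30514646e-03]
-0.01 0 [327 197] [ 0.26315594 -0.32502749  0.4492661 ]
0.0 0.02 [331 190] [ 0.26989539 -0.32049084  0.45348265]
0.01 -0.02 [333 202] [ 0.26695044 -0.32827626  0.44254338]
0.01 0.02 [334 190] [ 0.27189045 -0.31933519  0.45072332]
```

The depth shows the flap flat in the slot, so it is shut, and no vial on it. I'll grip the knob again and close.

In the tool's units: 69 mm is 0.0863, 50 mm is 0.0625.

Call:
servo_tool(targets=[{"dx": -0.0025, "dy": -0.0006, "dz": 0.0313, "rx": 0, "ry": 0, "rz": 0, "jaw": 45}, {"dx": -0.0025, "dy": -0.0006, "dz": 0.0625, "rx": 0, "ry": 0, "rz": 0, "jaw": 45}, {"dx": -0.0025, "dy": -0.0006, "dz": 0.0863, "rx": 0, "ry": 0, "rz": 0, "jaw": 45}, {"dx": -0.0025, "dy": -0.0006, "dz": 0.0863, "rx": 0, "ry": 0, "rz": 0, "jaw": 45}, {"dx": -0.0025, "dy": -0.0006, "dz": 0.0863, "rx": 0, "ry": 0, "rz": 0, "jaw": 0}, {"dx": -0.0025, "dy": -0.0006, "dz": 0.0863, "rx": 0, "ry": 0, "rz": 0, "jaw": 0}, {"dx": -0.0025, "dy": -0.0006, "dz": 0.0863, "rx": 0, "ry": 0, "rz": 0, "jaw": 0}, {"dx": -0.0025, "dy": -0.0006, "dz": 0.0863, "rx": 0, "ry": 0, "rz": 0, "jaw": 0}, {"dx": -0.0025, "dy": -0.0006, "dz": 0.0863, "rx": 0, "ry": 0, "rz": 0, "jaw": 0}], newtons=30)

```text
time_s: 15.35
tcp_pos: [0.6128, 0.0412, 0.2497]
eef_rot: [3.137, 0.522, 1.12]
force: [5.7, -0.2, 6.2]
width: 0.152
grip_force: 30.3
```

Call:
servo_tool(targets=[{"dx": -0.01, "dy": 0, "dz": 0, "rx": 0, "ry": 0, "rz": 0, "jaw": 0}, {"dx": -0.02, "dy": 0, "dz": 0, "rx": 0, "ry": 0, "rz": 0, "jaw": 0}, {"dx": -0.03, "dy": 0, "dz": 0, "rx": 0, "ry": 0, "rz": 0, "jaw": 0}, {"dx": -0.04, "dy": 0, "dz": 0, "rx": 0, "ry": 0, "rz": 0, "jaw": 0}, {"dx": -0.05, "dy": 0, "dz": 0, "rx": 0, "ry": 0, "rz": 0, "jaw": 0}, {"dx": -0.055, "dy": 0, "dz": 0, "rx": 0, "ry": 0, "rz": 0, "jaw": 0}, {"dx": -0.0588, "dy": 0, "dz": 0, "rx": 0, "ry": 0, "rz": 0, "jaw": 0}, {"dx": -0.0588, "dy": 0, "dz": 0, "rx": 0, "ry": 0, "rz": 0, "jaw": 0}, {"dx": -0.0588, "dy": 0, "dz": 0, "rx": 0, "ry": 0, "rz": 0, "jaw": 0}])

```text
time_s: 16.25
tcp_pos: [0.5952, 0.0051, 0.273]
eef_rot: [3.137, 0.521, 1.12]
force: [6.1, 0.6, 2.3]
width: 0.15
grip_force: 30.2
```

```bash
python3 - <<'E'
from h import *
L=np.linalg.inv(P_())@tcpT();print(L[:3,3]); s=ctrl.read_state(); print((np.linalg.inv(P_())[:3,:3]@s["force"]),s["width"])
E
```

```text
[-0.01238449 -0.00064306  0.18376525]
[-1.6079272   5.2146344   3.53350363] 0.15031374859186566
```

In the tool's units: -3 mm is -0.0038, -2 mm is -0.0025.

Call:
servo_tool(targets=[{"dx": -0.0025, "dy": 0, "dz": 0, "rx": 0, "ry": 0, "rz": 0, "jaw": 0}, {"dx": -0.0038, "dy": 0, "dz": 0, "rx": 0, "ry": 0, "rz": 0, "jaw": 0}, {"dx": -0.0038, "dy": 0, "dz": 0, "rx": 0, "ry": 0, "rz": 0, "jaw": 0}])

```text
time_s: 16.55
tcp_pos: [0.5947, 0.0046, 0.2735]
eef_rot: [3.138, 0.516, 1.123]
force: [9.6, 4.5, -5.6]
width: 0.148
grip_force: 29.7
```

```bash
python3 - <<'E'
from h import *
L=np.linalg.inv(P_())@tcpT();print(L[:3,3]); s=ctrl.read_state(); print((np.linalg.inv(P_())[:3,:3]@s["force"]),s["width"])
E
```

```text
[-0.01150117 -0.00081094  0.18386209]
[-9.95319022  6.64410422 -0.76919863] 0.14771326278567237
```

At the end stop: the reaction rose to about 10 N with little movement. I'll release, retreat and check.

In the tool's units: -130 mm is -0.1625, -110 mm is -0.1375.

Call:
servo_tool(targets=[{"dx": 0.0025, "dy": 0, "dz": 0, "rx": 0, "ry": 0, "rz": 0, "jaw": 45}, {"dx": 0.0025, "dy": 0, "dz": 0, "rx": 0, "ry": 0, "rz": 0, "jaw": 45}, {"dx": 0.0025, "dy": 0, "dz": 0, "rx": 0, "ry": 0, "rz": 0, "jaw": 45}, {"dx": 0.0025, "dy": 0, "dz": 0, "rx": 0, "ry": 0, "rz": 0, "jaw": 45}, {"dx": 0.0025, "dy": 0, "dz": -0.0375, "rx": 0, "ry": 0, "rz": 0, "jaw": 45}, {"dx": 0.0025, "dy": 0, "dz": -0.0875, "rx": 0, "ry": 0, "rz": 0, "jaw": 45}, {"dx": 0.0025, "dy": 0, "dz": -0.1375, "rx": 0, "ry": 0, "rz": 0, "jaw": 45}, {"dx": 0.025, "dy": 0, "dz": -0.1625, "rx": 0, "ry": 0, "rz": 0, "jaw": 45}, {"dx": 0.025, "dy": 0, "dz": -0.1625, "rx": 0, "ry": 0, "rz": 0, "jaw": 45}, {"dx": 0.025, "dy": 0, "dz": -0.1625, "rx": 0, "ry": 0, "rz": 0, "jaw": 45}])

```text
time_s: 17.55
tcp_pos: [0.6285, 0.0763, 0.3757]
eef_rot: [3.141, 0.524, 1.122]
force: [-0.2, -0.0, -1.2]
width: 0.531
grip_force: 0.0
```

```bash
python3 - <<'E'
from h import *
s=ctrl.read_state();print(s["force"],s["time_s"])
f=ctrl.grab_frame("wrist");save(f,"w8.png",(160,40,480,280),2.4);P=P_()
for l in ctrl.landmark_of("wrist","shutter_knob")[:2]:
    r=rays(f,[l["at"]])[0]; T=np.array(f["cam_to_world"]); d=T[:3,:3]@r; o=T[:3,3]
    n=P[:3,2]; t=((P[:3,3]+.036*n-o)@n)/(d@n); print("knob",l,(np.linalg.inv(P)@np.r_[o+t*d,1])[:3])
E
```

```text
[-0.20292626 -0.00346221 -1.15704156] 17.55
knob {'at': [325.6, 213.2], 'score': 0.97} [-0.01247275 -0.00057527  0.036     ]
```

View pics/w8.png

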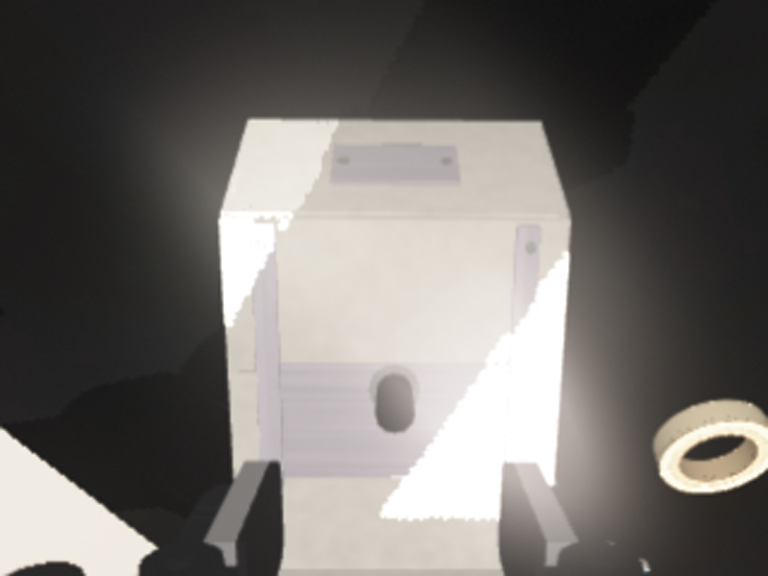

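The picture shows the shutter fully up over the slot, with the knob at crop (395,400) (panel x of about -12.5 mm), and the gripper clear of everything.

```bash
python3 -c "
from rig import ctrl
print(ctrl.hand_in())"
```

```text
the job is handed in; nothing more can be done
None
```

The job is handed in at about 17.6 s of the 56 s allowed: the vial went through the flap into the drop box, the flap read shut before I closed the shutter to its end stop, and I touched nothing else; the judge's result was not returned.

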